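Free the locked door of a sample oven with the release key

ROBOT

A 7-joint arm with a two-finger parallel gripper is mounted at the origin on the work surface. World frame = base frame: x ahead of the robot, y to its left, z up, the work surface at z = 0. Lengths are in m, angles in rad, forces in N, time in s.
With the tool pointing down it reaches from about 0.4 to 0.925 m from the base axis. Payload 5.6 kg.
Tool frame: the origin (TCP) lies on the centre line of the jaws, within the pads' length; the fingertips stand 11 mm ahead of it and the grasp point (between the pads) lies 8 mm behind it (r.tips_ahead is the distance from the TCP to the fingertips, in m); z points along the fingers, y is the direction in which the jaws open and shut (so a half turn about z gives the same grasp; the last joint's range is limited). The gripper opens to 85 mm and grips with 20 to 120 N. Pads are 22 mm wide; open, the fingers measure 114 mm over their backs; the gripper's body (76 mm by 85 mm) begins 54 mm behind the grasp point. The pads swing forward as they close: fully open they stand 13 mm farther back than shut.
Start: joints at [1.184, 0.468, -0.012, 1.603, 0.006, 1.071, -0.056], TCP at [0.219, -0.612, 0.242] pointing down, gripper open.
Joint ranges: [-2.53, 2.53], [-0.31, 2.02], [-1.57, 1.55], [0.28, 2.44], [-1.29, 4.43], [0.15, 1.84], [-2.92, 2.92]. Speed limits (rad/s): [2.57, 2.57, 3.14, 3.14, 3.14, 3.14, 3.14].

INTERFACE

Orientations are given as a unit quaternion [w, x, y, z].
In Python, from station import readout, optics, sign_off, r gives the robot as it stands.
- The arm moves only by the tool send_rows, never from a script. Its argument "deltas" is one flat list of numbers, 6 for each row, row after row: the shift along the tool's x, y, z in mm, then the turn, a rotation vector about the tool's x, y, z in degrees. In form: [x, y, z, wx, wy, wz, x, y, z, wx, wy, wz, ...]. A call has 1 to 5 rows; each row shifts and turns the commanded pose from where the row before left it, along the tool's axes as they then stand; what a row does not reach is not made up. A row lasts 1/12 s, in which the tool goes at most 41.7 mm and 7.16 degrees, less where a joint would pass 70% of its speed; a pose out of reach is approached as far as the arm can. A call with a gripper value outside its range is refused whole. "gripper" is the closure, from 0 (fully open) to 1 (shut), set as the call begins (left out, the last holds). The fingers move at their own pace and stop on an object; "grip_force" is the grip in N (left out, the last holds). Time passes only in rows, so rows that do not move let the fingers close. It gives the time, the measured TCP pose, the force and the opening at its end, in the units of the state.
- readout.sense(): the state, without advancing time (a new reading comes with each control period).
- optics.grab_frame(name): name is "side" or "top"; returns a dict with "pixels" (420x560x3 uint8, red, green, blue), "depth" (420x560 float32, m along the optical axis (not along the pixel's ray), 0 where there is no reading), "K" (3x3 intrinsics, pixels), "position" and "rotation" of the camera in the world. Camera axes: x right, y down, z forward; pixel columns grow to the right and rows downward; lengths in m; the calibration is good to about 2 mm. A picture is of the moment at which its call begins.
- sign_off(): hands the job in, once; it reports no verdict.
The state is a dict: "clock": time; "joint_pos": joint angles; "qd": joint speeds; "joint_efforts": joint torques, N m; "ee_pos": TCP position; "ee_rot": TCP orientation; "ft_force": force on the tool from outside, world axes, zero at the start; "wrist_torque": the same for the moment, N m; "finger_gap": finger opening in m.
Only numpy, scipy, OpenCV 4.12 (cv2) and the standard library are available. Lean on these libraries where they do the work, as an engineer would, in place of code of your own. Each camera call takes 0.05 s, during which the arm holds its last target. There are 200 camera calls.

TASK

The little sample oven's door is held by its sprung safety hook. Take the release key from its holder, push it down through the gap behind the top edge of the door to press the hook down gently until it lets go, and swing the door wide open with it; then put the key back in its holder, fully home and upright. Do not force the oven with key or hand, and leave the other things on the bench as they are.

Things in the scene. Friction and masses are not known exactly. Their poses are not given: they have to be found in the camera images.
- oven: Fixed white and blue bench oven, 260 mm deep (own x), 280 mm wide (own y), 200 mm high; origin at the centre of its underside, x axis pointing to its back, the door on its -x side. Carries door and hook. Key or hand must not press on any of it with more than 18 N.
- gap (a point): Centre of the mouth of the gap, level with the oven's flat top (200 mm up), 123.5 mm in front of the oven's origin and 70 mm to its -y side; axes as the oven's. From above: a slot 13 mm wide (oven x) by 30 mm long (oven y), between the door's inner face at the front and 6 mm thick top plate on the other three sides. Too narrow for fingers.
- pad_rest (a point): 21 mm below the gap's mouth: where the flat top of the hook's steel thumb pad (10 x 24 mm) lies at rest. The hook rides on the door and slides straight down on a spring: 2.5 N at first, 0.15 N more per mm. It lets go after 4 to 24 mm, differing each time and not visible; 1.5 mm further a stiff rubber stop is felt (8 N more per mm). At 9 to 12 N it is surely clear; hold it so.
- door_hinge (a point): Point on the door's upright hinge axis, level with the oven's top, in the plane of the door's inner face. The door is 15 mm thick, 270 mm wide from here towards the oven's -y, top edge flush with the oven's top. The gap's centre is 200 mm along it. With the hook held down, draw the key against the door's inner face, to the front; after 20 mm the hook cannot catch again.
- door (a joint): Door angle in rad: 0 shut, growing as its free edge swings out to the front (oven -x) and then round to +y, up to 1.7. Light friction: it stays where it is left. Wide open means 0.8 or more.
- key_center (a point): Centre of the grip of the loose release key: a grey plastic block 22 x 22 mm (sides along this point's x and y), 56 mm tall, with a round steel shaft 8 mm thick and 65 mm long straight down from the middle of its underside. z points up, away from the shaft. About 0.11 kg. It starts standing in the holder.
- key_tip (a point): The round end of the key's shaft, on its axis, 93 mm below the centre of the grip.
- holder_hole0 (a point): Mouth of the holder's round hole, in the middle of its flat top, 80 mm above the bench. The holder is a fixed aluminium block 56 x 56 x 80 mm; the hole is 14 mm wide and 72 mm deep, so that the grip's underside rests on the block's top when the key is home.
- jar: Brown glass jar, 56 mm across, 80 mm tall, loose. Origin under its centre. Leave alone.
- flask: Glass reagent bottle, 60 mm across, 130 mm tall, loose. Origin under its centre. Leave alone.
- beaker: Glass beaker, 70 mm across, 90 mm tall, loose. Origin under its centre. Leave alone.
- vial: Small glass jar, 40 mm across, 70 mm tall, loose. Origin under its centre. Leave alone.
- dish: Flat white dish, 90 mm across, on the oven's top, loose. Origin under its centre. Leave alone.
- spatula: Laboratory spatula, 160 mm long, lying on the bench, loose. Leave alone.
- rack: Fixed white tube rack, 56 x 56 mm, 76 mm tall with its four tubes. Origin under its centre. It stands in the one of two places that the holder does not take.
Things that resemble listed ones, but are neither listed nor needed, are in the scene too. Leave any blue look-alike of the part that bears key_center alone.

How it is judged:
On the way, in this order (a step that is already met when the one before it is completed fails the run):
1. the hook lets go and the door starts to open, with the key down in the gap behind it (value of joint door above 0.1 rad and z of key_tip in the frame of oven below 0.195 m and horizontal distance between key_tip and gap below 0.07 m), for 0.05 s.
2. the door is swung wide open (0.8 rad or more) (value of joint door above 0.8 rad), for 0.2 s.
At the end, for the whole second after the job is handed in: The door stands at 0.8 rad or more and is still; the key is back in its holder, its grip's underside resting on the block (within 4 mm), within 6 mm of the hole's axis, upright within 0.08 rad and at rest (value of joint door above 0.8 rad and velocity of joint door between -0.05 and 0.05 rad/s and horizontal distance between key_center and holder_hole0 below 0.006 m and z of key_center in the frame of holder_hole0 between 0.024 and 0.032 m and angle between key_center's own z axis and vertical below 0.08 rad and linear speed of key below 0.02 m/s); the robot touches nothing.
It fails at once if the key presses on the oven, its door or its hook with more than 18 N (contact force between key and oven above 18 N).
It fails at once if the hand or arm presses on the oven with more than 18 N (contact force between any of the fingers, the arm and oven above 18 N).
It fails at once if a bystander is shifted by more than 30 mm (distance of any of jar, flask, beaker, vial, dish, spatula from where it was at the start of the episode above 0.03 m).
It also fails if it takes over 64 s, if anything falls off the work surface, if the arm or the gripper's body presses on something with over 40 N, if the wrist force passes 120 N, or if a joint passes its speed limit or range.

## Working session

There is one attempt and no reset: what is moved stays moved. The work goes in short steps, Python scripts to look and compute and a tool call to move; the robot and the scene stay as the last step left them, time stands still between calls to the robot, and variables do not carry over. Pictures are saved under pics/ and viewed, about 8 in all and at most 12, crops included, and the job is handed in when it is done.

Besides the shell and the picture viewer there is one more tool, called after ">>>" by a JSON object that holds its "name" and its "arguments". send_rows: Moves the arm, as the interface text tells. Its arguments: {"type":"object","properties":{"deltas":{"type":"array","items":{"type":"number"}},"gripper":{"type":"number"},"grip_force":{"type":"number"}},"required":["deltas"]}

```bash
mkdir -p pics; ls
python3 - <<'E'
from station import readout, optics, r
import cv2,numpy as np
s=readout.sense(); print(s)
for n in("top","side"):
    f=optics.grab_frame(n); cv2.imwrite(f"pics/{n}0.png",f["pixels"][:,:,::-1]); np.savez(f"{n}0.npz",**f); print(n,f["K"],f["position"],f["rotation"])
E
```

```text
pics
{'clock': 0.0, 'joint_pos': array([ 1.18401808,  0.4683854 , -0.01160758,  1.60365046,  0.00599964,
        1.07139525, -0.05631712]), 'qd': array([ 0.00036686, -0.00062223, -0.00028572,  0.00068434,  0.00161814,
       -0.00110468, -0.00024812]), 'joint_efforts': array([ 4.81060724e-04, -5.32378149e+01,  2.17843673e-02, -2.51301169e+01,
        1.13981363e-02,  7.72258354e-03,  2.17499985e-05]), 'ee_pos': array([ 0.21883338, -0.61146983,  0.24132187]), 'ee_rot': array([-8.76080115e-04,  9.85269575e-01,  1.71005998e-01, -2.14523973e-04]), 'ft_force': array([-0.31225011,  0.21940366,  0.00792063]), 'wrist_torque': array([-0.01098434, -0.02164716,  0.00136927]), 'finger_gap': 0.0853146725790445}
top [[500.62886002   0.         279.72798627]
 [  0.         500.62886002 211.0156143 ]
 [  0.           0.           1.        ]] [ 0.35153875 -0.01660585  1.60231872] [-0.05187529  0.71304975 -0.6974153   0.04980867]
side [[430.86785687   0.         270.73583149]
 [  0.         430.86785687 207.57853117]
 [  0.           0.           1.        ]] [ 0.34542173 -0.79908926  0.86056449] [-0.4149647   0.90038962 -0.12210899  0.04682115]
```

View pics/top0.png

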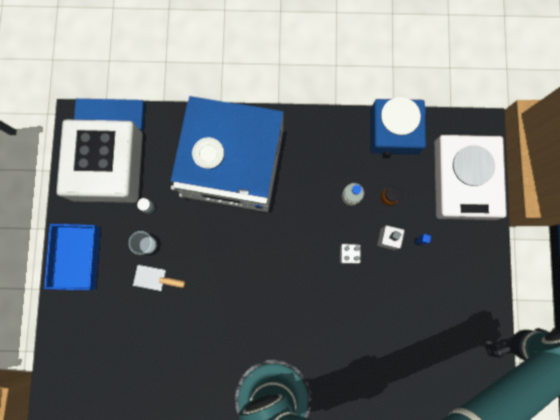

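View pics/side0.png

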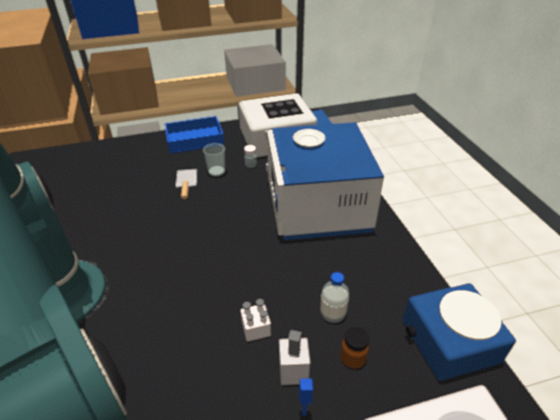

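The top view shows the oven (blue top around (230,150), door strip along (220,195), gap near (245,192)). The holder and grey key are at (392,237), the rack at (350,253), and the blue look-alike at (425,239).

```bash
cat > h.py <<'E'
import numpy as np,cv2
from scipy.spatial.transform import Rotation as R
def rot(f):
    q=np.asarray(f["rotation"]); return R.from_quat(q[[1,2,3,0]]) if q.shape==(4,) else R.from_matrix(q)
def ray(f,u,v):
    K=f["K"]; u=np.asarray(u,float);v=np.asarray(v,float)
    return rot(f).apply(np.stack([(u-K[0,2])/K[0,0],(v-K[1,2])/K[1,1],np.ones_like(u)],-1).reshape(-1,3))
def plane(f,u,v,z):
    d=ray(f,u,v); p=np.asarray(f["position"]); return p+d*((z-p[2])/d[:,2])[:,None]
def cloud(f):
    v,u=np.mgrid[:420,:560]; return (np.asarray(f["position"])+ray(f,u.ravel(),v.ravel())*np.asarray(f["depth"]).ravel()[:,None]).reshape(420,560,3)
def pix(f,P):
    c=rot(f).inv().apply(np.atleast_2d(P)-f["position"]); return (c[:,:2]/c[:,2:])*f["K"][0,0]+f["K"][:2,2]
E
python3 - <<'E'
from h import *
for n in("top","side"):
    f=dict(np.load(n+"0.npz")); C=cloud(f); Z=C[...,2]; p=f["pixels"]
    cx,cy=(392,237) if n=="top" else (294,355)
    print(n,"bench z",np.median(Z[300:320,150:200]) )
    sl=np.zeros(Z.shape,bool); sl[cy-45:cy+35,cx-22:cx+22 if n=="top" else cx+14]=1
    for lo,hi,l in((.074,.086,"holder"),(.12,.15,"keytop")):
        m=sl&(Z>lo)&(Z<hi); P=C[m]
        if len(P)>4: print(l,len(P),np.median(P,0),cv2.minAreaRect(P[:,:2].astype(np.float32)*1000))
    hsv=cv2.cvtColor(p,cv2.COLOR_RGB2HSV)
    if n=="top":
        m=np.zeros(Z.shape,bool); m[90:215,165:290]=1; m&=(Z>.19)&(Z<.21); print("oventop",m.sum(),np.median(Z[m]))
        print(cv2.minAreaRect(C[m][:,:2].astype(np.float32)*1000))
        print(cv2.boxPoints(cv2.minAreaRect(C[m][:,:2].astype(np.float32)*1000)))
    else:
        pass
f=dict(np.load("top0.npz"));p=f["pixels"][:,:,::-1]
a=cv2.resize(p[165:225,160:290],None,fx=6,fy=6,interpolation=cv2.INTER_CUBIC)
b=cv2.resize(p[215:265,330:440],None,fx=5,fy=4,interpolation=cv2.INTER_CUBIC)
b=cv2.resize(b,(780,230)); cv2.imwrite("pics/crop.png",np.vstack([a,b]))
E
```

```text
top bench z -0.0010793394516465105
holder 350 [ 0.51653477 -0.35169391  0.07921933] ((554.6268310546875, -358.8615417480469), (60.90390396118164, 173.9723358154297), 86.2359848022461)
keytop 66 [ 0.4999214  -0.35267478  0.13480985] ((499.7818603515625, -354.4580078125), (22.489990234375, 23.12320327758789), 62.179134368896484)
oventop 8700 0.1996465575956815
((731.6205444335938, 148.33631896972656), (281.54962158203125, 281.451416015625), 81.22667694091797)
[[571.0696    30.672928]
 [849.2279   -12.255638]
 [892.1715   265.9997  ]
 [614.0132   308.92828 ]]
side bench z -0.0011682154552416502
holder 549 [ 0.49197066 -0.36296758  0.07887222] ((497.67169189453125, -355.0796813964844), (58.60702133178711, 56.07499694824219), 76.33686828613281)
keytop 200 [ 0.49480989 -0.36047182  0.13323189] ((490.400146484375, -398.045654296875), (114.18134307861328, 24.910022735595703), 80.01911163330078)
```

View pics/crop.png

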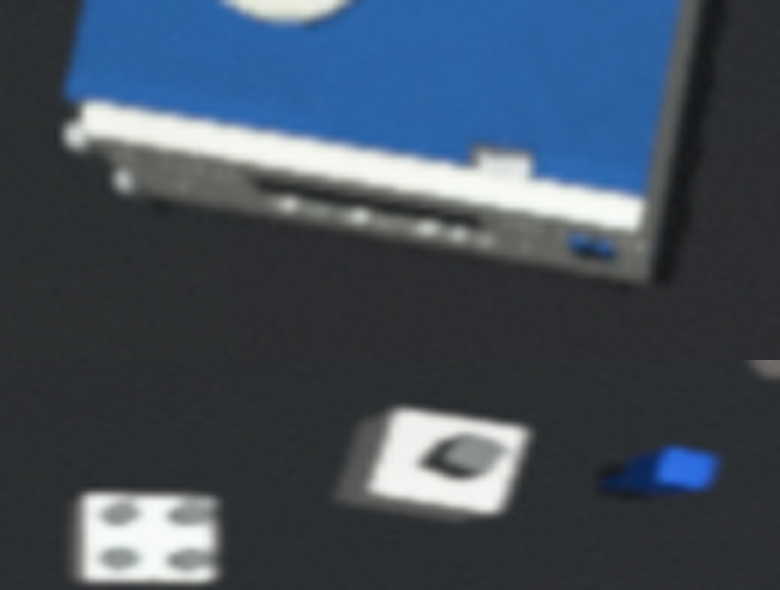

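The crop shows the slot at crop (503,162), which is top pixel (243.8,192), with the door strip in front of it. The grey key is slightly turned in the holder.

Run:
```python
from h import *
f=dict(np.load("top0.npz")); p=f["pixels"]; hsv=cv2.cvtColor(p,cv2.COLOR_RGB2HSV).astype(int); C=cloud(f);Z=C[...,2]
blue=(hsv[...,0]>95)&(hsv[...,0]<130)&(hsv[...,1]>110)&(hsv[...,2]>90)
B=np.zeros_like(blue);B[90:212,165:290]=1; b=(blue&B&(Z>.19)).astype(np.uint8)
ct=max(cv2.findContours(b,0,2)[0],key=cv2.contourArea)[:,0]
P=plane(f,ct[:,0],ct[:,1],.2)[:,:2]*1000
rc=cv2.minAreaRect(P.astype(np.float32)); print("blue rect",rc)
# blue/white boundary by columns -> door inner face, using subpixel saturation crossing
sat=hsv[...,1].astype(float); pts=[]
for u in list(range(178,236))+list(range(252,262)):
    col=sat[:,u]; 
    for v in range(178,206):
        if col[v]>100>=col[v+1]: pts.append((u,v+(col[v]-100)/(col[v]-col[v+1]))); break
pts=np.array(pts); L=plane(f,pts[:,0],pts[:,1],.2)[:,:2]*1000
k=np.polyfit(L[:,1],L[:,0],1); r_=L[:,0]-np.polyval(k,L[:,1]); g=abs(r_)<2; k=np.polyfit(L[g,1],L[g,0],1)
print("edge x=a*y+b",k,"yaw",-np.degrees(np.arctan(k[0])),g.sum(),len(g))
# gap: unsaturated pixels above edge
np.set_printoptions(linewidth=200)
print("sat rows184-200 cols 234-254"); print(sat[184:202,234:256].astype(int))
print("val");print(hsv[184:202,234:256,2])
for n,bx in(("top",(375,222,408,252)),("side",(275,325,312,388))):
    f=dict(np.load(n+"0.npz"));hsv=cv2.cvtColor(f["pixels"],cv2.COLOR_RGB2HSV).astype(int);C=cloud(f)
    M=np.zeros(Z.shape,bool);M[bx[1]:bx[3],bx[0]:bx[2]]=1
    for l,lo,hi,vm in(("holder",.075,.085,0),("key",.128,.142,0)):
        m=M&(C[...,2]>lo)&(C[...,2]<hi)
        print(n,l,m.sum(),cv2.minAreaRect(C[m][:,:2].astype(np.float32)*1000),C[m].mean(0))
```

```text
blue rect ((741.3053588867188, 145.9771728515625), (281.0054626464844, 258.40106201171875), 81.31461334228516)
edge x=a*y+b [1.55074415e-01 5.89891814e+02] yaw -8.814896586346533 68 68
sat rows184-200 cols 234-254
[[187 186 186 189 187 186 186 185 186 186 187 188 186 186 186 187 187 187 185 186 186 188]
 [187 186 187 185 187 186 187 189 185 190 186 185 186 186 186 187 184 185 187 186 187 190]
 [186 187 187 185 189 190 188 185 187 189 185 188 188 187 189 186 185 187 186 185 187 188]
 [187 187 186 189 186 183 182 184 187 184 182 187 185 186 186 185 185 185 187 185 185 187]
 [187 187 189 185 168 154 154 161 165 169 174 180 182 183 186 186 187 187 187 188 188 186]
 [186 187 186 175 134  80  68  80  98 113 123 136 143 154 171 186 185 187 187 185 188 189]
 [181 186 185 166  99  34  18  19  25  33  41  46  55  69 114 169 187 185 186 187 184 186]
 [111 137 156 142  70  19  11   9   8   8   9  11  11  19  64 154 183 185 185 188 186 188]
 [ 29  48  68  68  31   9   7   3   5   6   5   6   6  13  56 142 185 187 185 188 187 187]
 [  4   4   8  10   7   7   3   3   2   3   5   3   4  14  54 137 1
[... 2313 characters left out ...]
  48  49  53  67  90  98  99 105 111 111 115 119 124 134 138 140 149 162 180 203]]
top holder 215 ((499.9919128417969, -354.7066345214844), (57.67752456665039, 56.50360870361328), 76.00574493408203) [ 0.49816108 -0.35223114  0.07958905]
top key 57 ((499.30230712890625, -353.99029541015625), (22.407323837280273, 22.366186141967773), 67.59222412109375) [ 0.49953424 -0.35430289  0.13553231]
side holder 548 ((497.9418029785156, -355.14532470703125), (58.60702133178711, 56.63084030151367), 76.33686828613281) [ 0.49639356 -0.35982963  0.07888169]
side key 134 ((497.9012451171875, -355.3401184082031), (23.337026596069336, 22.139570236206055), 64.94337463378906) [ 0.49745184 -0.35650385  0.13399874]
```

>>> {"name": "send_rows", "arguments": {"deltas": [35,-14.7,0,0,0,0,35,-14.7,0,0,0,0,35,-14.7,0,0,0,0,35,-14.7,0,0,0,0,35,-14.7,0,0,0,0], "gripper": 0.4}}

```text
clock: 0.52
ee_pos: [0.3599, -0.4822, 0.2419]
ee_rot: [-0.0, 0.985, 0.171, -0.0]
ft_force: [0.2, -0.4, 0.2]
finger_gap: 0.0511
```

>>> {"name": "send_rows", "arguments": {"deltas": [35,-14.7,0,0,0,0,35,-14.7,0,0,0,0,35,-14.7,0,0,0,0,35,-14.7,0,0,0,0,35,-14.7,0,0,0,0]}}

```text
clock: 0.93
ee_pos: [0.4999, -0.3541, 0.242]
ee_rot: [-0.0, 0.985, 0.171, -0.0]
ft_force: [-0.5, -0.4, 0.6]
finger_gap: 0.0508
```

>>> {"name": "send_rows", "arguments": {"deltas": [0,0,0,0,0,-6.6,0,0,0,0,0,-6.6,0,0,0,0,0,-6.6,0,0,0,0,0,-6.6,0,0,0,0,0,-6.6]}}

```text
clock: 1.35
ee_pos: [0.4989, -0.3553, 0.2417]
ee_rot: [-0.0, 0.895, 0.447, -0.0]
ft_force: [-0.8, -0.1, -0.5]
finger_gap: 0.0512
```

>>> {"name": "send_rows", "arguments": {"deltas": [0,0,0,0,0,-6.6,0,0,0,0,0,-6.4,0,0,20,0,0,0,0,0,20,0,0,0,0,0,0,0,0,0]}}

```text
clock: 1.77
ee_pos: [0.4966, -0.3544, 0.1981]
ee_rot: [-0.004, 0.84, 0.542, -0.002]
ft_force: [-1.2, 0.8, -0.7]
finger_gap: 0.0512
```

```bash
cat >> h.py <<'E'
def state():
    from station import readout
    s=readout.sense(); q=np.array(s["ee_rot"])[[1,2,3,0]]; M=R.from_quat(q).as_matrix()
    print("t %.2f"%s["clock"],"pos",np.round(s["ee_pos"]*1000,1),"xyaw %.1f"%np.degrees(np.arctan2(M[1,0],M[0,0])),"z",np.round(M[:,2],4),"F",np.round(s["ft_force"],2),"gap %.1f"%(s["finger_gap"]*1000)); return s["ee_pos"]*1000,M
def to(x,y,z=None):
    p,M=state(); d=np.array([x,y,p[2] if z is None else z])-p; print("tool delta",np.round(M.T@d,1))
E
python3 -c "
from h import *
to(498.7,-354.7,100)
from station import readout;print(readout.sense()['joint_pos'])"
```

```text
t 1.77 pos [ 496.6 -354.4  198.1] xyaw 65.7 z [-0.0063  0.0043 -1.    ] F [-1.17  0.82 -0.71] gap 51.2
tool delta [ 0.5  2.8 98.1]
[ 0.78134222  0.47365032 -0.28600716  1.72393546  0.15558761  0.97398391
  0.01202294]
```

>>> {"name": "send_rows", "arguments": {"deltas": [0,0,15,0,0,0,0,0,15,0,0,0,0,0,10,0,0,0,0,0,0,0,0,0,0,0,0,0,0,0]}}

```text
clock: 2.18
ee_pos: [0.499, -0.3556, 0.1623]
ee_rot: [-0.0, 0.84, 0.542, -0.0]
ft_force: [-0.3, 0.1, 0.2]
finger_gap: 0.0512
```

```bash
python3 -c "
from h import *
to(498.7,-354.7,100)
from station import optics
for n in('top','side'):
    f=optics.grab_frame(n); C=cloud(f); np.savez(n+'1.npz',**f)
    if n=='side': cv2.imwrite('pics/s1.png',cv2.resize(f['pixels'][250:400,200:400,::-1],(800,600)))
to(498.7,-354.7,100)
"
```

```text
t 2.18 pos [ 499.  -355.6  162.3] xyaw 65.7 z [-7.e-04  4.e-04 -1.e+00] F [-0.3   0.15  0.24] gap 51.2
tool delta [ 0.7 -0.6 62.3]
t 2.28 pos [ 499.6 -355.9  163.3] xyaw 65.7 z [ 1.2e-03 -8.0e-04 -1.0e+00] F [ 0.92  0.15 -0.18] gap 51.1
tool delta [ 0.7 -1.4 63.3]
```

View pics/s1.png

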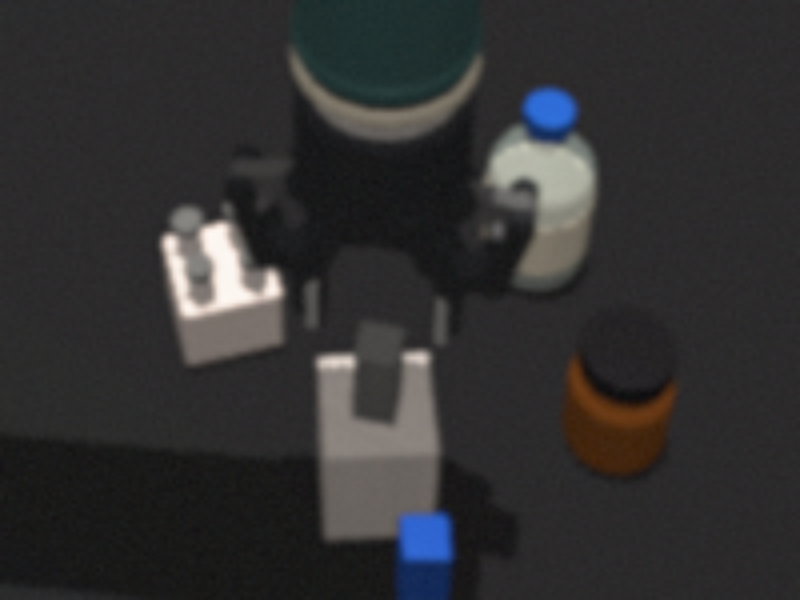

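The fingers at (312,305) and (440,320) straddle the grey key grip at (378,370), and the neighbours are clear. Next I descend and grip.

>>> {"name": "send_rows", "arguments": {"deltas": [0.7,-0.8,15,0,0,0,0,0,15,0,0,0,0,0,15,0,0,0,0,0,10,0,0,0,0,0,7,0,0,0]}}

```text
clock: 2.7
ee_pos: [0.4986, -0.3547, 0.1]
ee_rot: [0.0, 0.84, 0.542, -0.0]
ft_force: [0.3, 0.0, 0.0]
finger_gap: 0.0509
```

>>> {"name": "send_rows", "arguments": {"deltas": [0,0,0,0,0,0,0,0,0,0,0,0,0,0,0,0,0,0]}}

```text
clock: 2.95
ee_pos: [0.4992, -0.355, 0.1012]
ee_rot: [0.001, 0.84, 0.542, 0.0]
ft_force: [0.0, 0.4, -0.6]
finger_gap: 0.0511
```

>>> {"name": "send_rows", "arguments": {"deltas": [0,0,0,0,0,0,0,0,0,0,0,0,0,0,0,0,0,0,0,0,0,0,0,0,0,0,0,0,0,0], "gripper": 1, "grip_force": 60}}

```text
clock: 3.37
ee_pos: [0.4991, -0.3549, 0.1011]
ee_rot: [0.001, 0.84, 0.542, 0.0]
ft_force: [-0.2, 0.0, 4.8]
finger_gap: 0.0216
```

>>> {"name": "send_rows", "arguments": {"deltas": [0,0,0,0,0,0,0,0,0,0,0,0,0,0,0,0,0,0,0,0,0,0,0,0,0,0,0,0,0,0]}}

```text
clock: 3.78
ee_pos: [0.4991, -0.355, 0.1011]
ee_rot: [0.001, 0.84, 0.542, 0.0]
ft_force: [0.4, 0.2, 5.7]
finger_gap: 0.0213
```

```bash
python3 -c "
from h import *
state()"
```

```text
t 3.78 pos [ 499.1 -355.   101.1] xyaw 65.7 z [ 1.1e-03 -8.0e-04 -1.0e+00] F [0.39 0.16 5.73] gap 21.3
```

>>> {"name": "send_rows", "arguments": {"deltas": [0,0,-10,0,0,0,0,0,-30,0,0,0,0,0,-30,0,0,0,0,0,-30,0,0,0,0,0,-30,0,0,0]}}

```text
clock: 4.2
ee_pos: [0.4981, -0.3543, 0.2316]
ee_rot: [-0.001, 0.84, 0.542, -0.0]
ft_force: [0.2, -0.0, -0.3]
finger_gap: 0.0215
```

>>> {"name": "send_rows", "arguments": {"deltas": [0,0,-30,0,0,0,0,0,-30,0,0,0,0,0,-20,0,0,0,20,-4,0,0,0,0,35,-6,0,0,0,0]}}

```text
clock: 4.62
ee_pos: [0.5107, -0.3047, 0.3119]
ee_rot: [0.002, 0.842, 0.539, -0.001]
ft_force: [-0.1, -0.6, -1.9]
finger_gap: 0.0209
```

>>> {"name": "send_rows", "arguments": {"deltas": [37,-7,0,0,0,0,37,-7,0,0,0,0,37,-7,0,0,0,0,37,-7,0,0,0,0,37,-7,0,0,0,0]}}

```text
clock: 5.03
ee_pos: [0.556, -0.1156, 0.3105]
ee_rot: [-0.0, 0.84, 0.542, -0.0]
ft_force: [1.1, -0.8, -0.9]
finger_gap: 0.0212
```

>>> {"name": "send_rows", "arguments": {"deltas": [37,-7,0,0,0,0,37,-7,0,0,0,0,37,-7,0,0,0,0,37,-7,0,0,0,0,30,-6,0,0,0,0]}}

```text
clock: 5.45
ee_pos: [0.5983, 0.062, 0.3105]
ee_rot: [-0.0, 0.84, 0.543, -0.0]
ft_force: [0.2, 0.3, -1.1]
finger_gap: 0.0219
```

>>> {"name": "send_rows", "arguments": {"deltas": [26,-4,0,0,0,0,12,-2,0,0,0,0,0,0,0,0,0,0,0,0,0,0,0,0,0,0,0,0,0,0]}}

```text
clock: 5.87
ee_pos: [0.6087, 0.0935, 0.31]
ee_rot: [0.0, 0.841, 0.541, -0.001]
ft_force: [0.4, -1.1, -1.2]
finger_gap: 0.0217
```

```bash
python3 -c "
from h import *
from station import optics
to(609.2,95.7,311)
o=[]
for n in('top','side'):
    f=optics.grab_frame(n); np.savez(n+'2.npz',**f)
    c=pix(f,[[.6092,.0957,.21]])[0].astype(int); print(n,c)
    p=f['pixels'][c[1]-30:c[1]+30,c[0]-40:c[0]+40,::-1]; o.append(cv2.resize(p,(400,300),interpolation=cv2.INTER_CUBIC))
cv2.imwrite('pics/g2.png',cv2.resize(np.hstack(o),(800,300)))
"
```

```text
t 5.87 pos [608.7  93.5 310. ] xyaw 65.5 z [-8.0e-04 -1.7e-03 -1.0e+00] F [ 0.36 -1.09 -1.17] gap 21.7
tool delta [ 2.2 -0.5 -1. ]
top [242 190]
side [283 164]
```

View pics/g2.png

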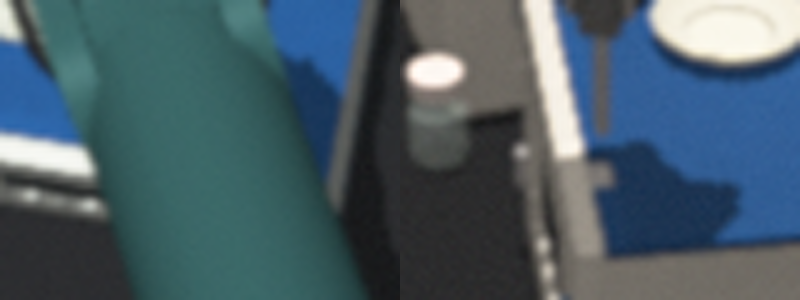

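The side view shows the shaft with its tip at about (283.4,160.6) and the slot at about (283.8,168.8). The top view is blocked by the arm. I measure both in the side image so that calibration bias cancels.

Run:
```python
from h import *
np.set_printoptions(linewidth=220)
a=dict(np.load("side0.npz")); b=dict(np.load("side2.npz"))
sa=cv2.cvtColor(a["pixels"],cv2.COLOR_RGB2HSV); sb=cv2.cvtColor(b["pixels"],cv2.COLOR_RGB2HSV)
print("slot sat side0 rows162-176 cols 272-296"); print(sa[162:177,272:297,1]); print(sa[162:177,272:297,2])
print("shaft sat side2 rows146-164 cols 276-292"); print(sb[146:165,276:293,1])
u=np.radians(-8.8);U=np.array([np.cos(u),np.sin(u)]);V=np.array([-U[1],U[0]])
g=np.array([.6092,.0957])
for n,dx,dy in(("FL",-6.5,15),("BL",6.5,15),("FR",-6.5,-15),("BR",6.5,-15),("C",0,0)):
    P=g+U*dx/1e3+V*dy/1e3; print(n,pix(a,[[*P,.2]])[0].round(1), "top",pix(dict(np.load('top0.npz')),[[*P,.2]])[0].round(1))
print("tip pred",pix(a,[[.6087,.0935,.2239]])[0])
```

```text
slot sat side0 rows162-176 cols 272-296
[[ 27  30  23  15  13  15  15  15 105 174 173 173 168 168 168 173 171 169 172 167 168 171 164 171 169]
 [ 31  29  26  16  14  15  17   5  89 165 172 171 168 169 172 168 169 169 171 169 169 165 168 168 170]
 [ 27  28  30  16  13  14  18  11  65 159 177 172 171 174 171 171 169 171 168 172 168 169 169 172 169]
 [ 26  29  30  17  14  14  16  21  17  97 144 142 155 164 173 172 175 167 168 170 170 173 173 171 169]
 [ 27  27  28  18  16  13  17  23  15  10  32  42  90 150 170 169 169 171 172 175 173 170 171 172 171]
 [ 26  28  29  22  14  13  13  19  25  14   9   7  30 115 160 170 169 169 171 168 169 169 173 168 172]
 [ 27  28  33  25  15  14  13  17  30  24  17  19   9  85 154 175 175 171 168 167 167 168 176 171 169]
 [ 26  31  29  28  15  14  13  17  29  23  21  19   7  63 143 164 170 169 173 172 172 171 169 170 169]
 [ 22  24  29  29  15  14  13  16  26  18   8  17  27  78 140 171 172 169 169 172 171 170 169 168 170]
 [ 23  28  28  29  17  13  14  16  15   3  53  91 102 128 158 169 172 168 169 171 169 169 173 170 170]
 [ 21  29  29  30  21  14  13 
[... 2933 characters left out ...]
7   8 102 164 129  47   3  60 134 168 172 170 171 170 171 171]
 [ 17  18   3  87 162 142  58  11  68 137 167 175 165 172 169 170 168]
 [ 16  18   4  68 152 151  93  61  99 147 169 171 171 168 170 165 169]
 [ 16  17  15  41 127 164 139 127 142 164 175 171 173 165 173 168 172]
 [ 14  15  15  12 102 169 162 160 166 166 171 173 173 170 171 168 171]
 [ 14  15  16   6  81 161 175 179 171 183 172 166 167 167 163 171 165]
 [ 16  19  29  12  59 163 180 169 165 169 163 170 160 171 160 163 174]]
FL [280.6 164.2] top [237.4 192.6]
BL [285.5 163.8] top [238.2 188.2]
FR [282.1 170.7] top [247.7 194.4]
BR [287.  170.3] top [248.6 190. ]
C [283.8 167.2] top [243.  191.3]
tip pred [283.87256573 160.19515499]
```

>>> {"name": "send_rows", "arguments": {"deltas": [0.2,0.5,6,0,0,0,0,0,6,0,0,0,0,0,6,0,0,0,0,0,0,0,0,0,0,0,0,0,0,0]}}

```text
clock: 6.38
ee_pos: [0.609, 0.0956, 0.2915]
ee_rot: [-0.0, 0.84, 0.542, -0.001]
ft_force: [0.3, -0.7, -1.0]
finger_gap: 0.0214
```

```bash
python3 -c "
from h import *
to(609.2,93.5,290)
from station import optics
f=optics.grab_frame('side');np.savez('side3.npz',**f)
cv2.imwrite('pics/g3.png',cv2.resize(f['pixels'][150:180,263:303,::-1],(640,480),interpolation=cv2.INTER_CUBIC))
to(609.2,93.5,290)
"
```

```text
t 6.38 pos [609.   95.6 291.5] xyaw 65.7 z [-1.4e-03 -2.0e-04 -1.0e+00] F [ 0.31 -0.72 -1.  ] gap 21.4
tool delta [-1.8  1.   1.5]
t 6.43 pos [609.3  95.8 292. ] xyaw 65.7 z [-5.e-04 -0.e+00 -1.e+00] F [ 0.52  0.33 -1.31] gap 21.3
tool delta [-2.2  0.9  2. ]
```

View pics/g3.png

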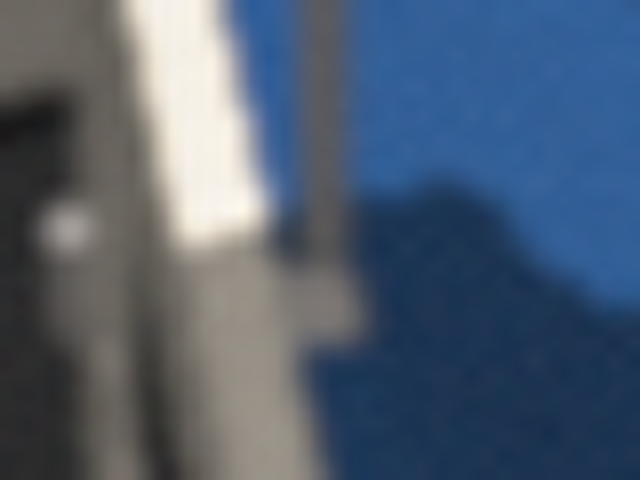

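The shaft is centred laterally on the slot (crop column 325, slot columns 285–365). I shift it about 2 mm toward -y and feel my way down.

>>> {"name": "send_rows", "arguments": {"deltas": [-1.9,0.5,0,0,0,0,0,0,3,0,0,0,0,0,3,0,0,0,0,0,2,0,0,0,0,0,0,0,0,0]}}

```text
clock: 6.85
ee_pos: [0.6087, 0.0939, 0.2836]
ee_rot: [-0.0, 0.84, 0.542, -0.001]
ft_force: [0.2, -0.4, -1.3]
finger_gap: 0.0215
```

>>> {"name": "send_rows", "arguments": {"deltas": [0,0,2,0,0,0,0,0,2,0,0,0,0,0,0,0,0,0]}}

```text
clock: 7.1
ee_pos: [0.6088, 0.0939, 0.2798]
ee_rot: [-0.0, 0.84, 0.542, -0.0]
ft_force: [0.1, -0.3, -1.2]
finger_gap: 0.0215
```

```bash
python3 -c "
from h import *
state()"
```

```text
t 7.10 pos [608.8  93.9 279.8] xyaw 65.7 z [-7.e-04 -1.e-04 -1.e+00] F [ 0.14 -0.26 -1.22] gap 21.5
```

>>> {"name": "send_rows", "arguments": {"deltas": [0,0,3,0,0,0,0,0,3,0,0,0,0,0,3,0,0,0,0,0,3,0,0,0,0,0,0,0,0,0]}}

```text
clock: 7.52
ee_pos: [0.6086, 0.0938, 0.2673]
ee_rot: [-0.0, 0.84, 0.542, -0.001]
ft_force: [-0.8, 0.2, -0.4]
finger_gap: 0.0214
```

>>> {"name": "send_rows", "arguments": {"deltas": [0,0,2,0,0,0,0,0,2,0,0,0,0,0,0,0,0,0]}}

```text
clock: 7.77
ee_pos: [0.6092, 0.094, 0.2643]
ee_rot: [0.0, 0.84, 0.542, 0.0]
ft_force: [-0.2, 0.7, 1.4]
finger_gap: 0.0212
```

>>> {"name": "send_rows", "arguments": {"deltas": [0,0,2,0,0,0,0,0,0,0,0,0,0,0,0,0,0,0]}}

```text
clock: 8.02
ee_pos: [0.6092, 0.094, 0.2625]
ee_rot: [0.0, 0.84, 0.542, 0.0]
ft_force: [-0.4, -0.1, 1.8]
finger_gap: 0.0213
```

>>> {"name": "send_rows", "arguments": {"deltas": [0,0,2,0,0,0,0,0,0,0,0,0]}}

```text
clock: 8.18
ee_pos: [0.6092, 0.094, 0.2602]
ee_rot: [0.0, 0.84, 0.542, 0.0]
ft_force: [0.7, 0.6, 2.2]
finger_gap: 0.021
```

>>> {"name": "send_rows", "arguments": {"deltas": [0,0,1.5,0,0,0,0,0,0,0,0,0]}}

```text
clock: 8.35
ee_pos: [0.6091, 0.094, 0.2586]
ee_rot: [0.0, 0.84, 0.542, 0.0]
ft_force: [0.4, -0.6, 2.8]
finger_gap: 0.0211
```

>>> {"name": "send_rows", "arguments": {"deltas": [0,0,1.5,0,0,0,0,0,0,0,0,0]}}

```text
clock: 8.52
ee_pos: [0.6091, 0.094, 0.2571]
ee_rot: [0.0, 0.84, 0.542, 0.0]
ft_force: [1.2, 0.2, 2.7]
finger_gap: 0.0214
```

>>> {"name": "send_rows", "arguments": {"deltas": [0,0,1.5,0,0,0,0,0,0,0,0,0]}}

```text
clock: 8.68
ee_pos: [0.6091, 0.094, 0.2556]
ee_rot: [-0.0, 0.84, 0.542, 0.0]
ft_force: [0.2, 0.1, 2.7]
finger_gap: 0.0214
```

>>> {"name": "send_rows", "arguments": {"deltas": [0,0,1.5,0,0,0,0,0,0,0,0,0]}}

```text
clock: 8.85
ee_pos: [0.6091, 0.094, 0.2541]
ee_rot: [-0.0, 0.84, 0.542, 0.0]
ft_force: [0.6, 0.3, 3.8]
finger_gap: 0.0214
```

>>> {"name": "send_rows", "arguments": {"deltas": [0,0,1.4,0,0,0,0,0,0,0,0,0]}}

```text
clock: 9.02
ee_pos: [0.6091, 0.0939, 0.2527]
ee_rot: [0.0, 0.84, 0.542, 0.0]
ft_force: [0.9, 0.7, 3.3]
finger_gap: 0.0218
```

>>> {"name": "send_rows", "arguments": {"deltas": [0,0,1.4,0,0,0,0,0,0,0,0,0]}}

```text
clock: 9.18
ee_pos: [0.6091, 0.0939, 0.2513]
ee_rot: [-0.0, 0.84, 0.542, 0.0]
ft_force: [0.6, -0.3, 2.9]
finger_gap: 0.0214
```

>>> {"name": "send_rows", "arguments": {"deltas": [0,0,1.4,0,0,0,0,0,0,0,0,0]}}

```text
clock: 9.35
ee_pos: [0.6091, 0.094, 0.2499]
ee_rot: [0.0, 0.84, 0.542, 0.0]
ft_force: [-0.6, -0.5, 3.4]
finger_gap: 0.0214
```

>>> {"name": "send_rows", "arguments": {"deltas": [0,0,1.4,0,0,0,0,0,0,0,0,0]}}

```text
clock: 9.52
ee_pos: [0.6091, 0.094, 0.2485]
ee_rot: [-0.0, 0.84, 0.542, 0.0]
ft_force: [1.5, 0.3, 4.4]
finger_gap: 0.0215
```

>>> {"name": "send_rows", "arguments": {"deltas": [0,0,1.3,0,0,0,0,0,0,0,0,0]}}

```text
clock: 9.68
ee_pos: [0.609, 0.094, 0.2472]
ee_rot: [-0.0, 0.84, 0.542, 0.0]
ft_force: [-0.5, -0.0, 3.6]
finger_gap: 0.0215
```

>>> {"name": "send_rows", "arguments": {"deltas": [0,0,1.3,0,0,0,0,0,0,0,0,0]}}

```text
clock: 9.85
ee_pos: [0.6091, 0.094, 0.2459]
ee_rot: [0.0, 0.84, 0.542, 0.0]
ft_force: [0.4, -0.5, 4.5]
finger_gap: 0.0213
```

>>> {"name": "send_rows", "arguments": {"deltas": [0,0,1.3,0,0,0,0,0,0,0,0,0]}}

```text
clock: 10.02
ee_pos: [0.6091, 0.094, 0.2446]
ee_rot: [-0.0, 0.84, 0.542, 0.0]
ft_force: [-0.1, -0.2, 4.6]
finger_gap: 0.0213
```

>>> {"name": "send_rows", "arguments": {"deltas": [0,0,1.3,0,0,0,0,0,0,0,0,0]}}

```text
clock: 10.18
ee_pos: [0.6091, 0.094, 0.2433]
ee_rot: [0.0, 0.84, 0.542, 0.0]
ft_force: [0.4, 0.1, 4.8]
finger_gap: 0.0213
```

>>> {"name": "send_rows", "arguments": {"deltas": [0,0,1.2,0,0,0,0,0,0,0,0,0]}}

```text
clock: 10.35
ee_pos: [0.6091, 0.094, 0.2421]
ee_rot: [-0.0, 0.84, 0.542, 0.0]
ft_force: [-0.0, 0.2, 4.8]
finger_gap: 0.0215
```

>>> {"name": "send_rows", "arguments": {"deltas": [0,0,1.2,0,0,0,0,0,0,0,0,0]}}

```text
clock: 10.52
ee_pos: [0.6091, 0.094, 0.241]
ee_rot: [0.0, 0.84, 0.542, 0.0]
ft_force: [0.7, -0.6, 5.2]
finger_gap: 0.0215
```

>>> {"name": "send_rows", "arguments": {"deltas": [0,0,0.9,0,0,0,0,0,0,0,0,0]}}

```text
clock: 10.68
ee_pos: [0.6091, 0.0939, 0.2402]
ee_rot: [-0.0, 0.84, 0.542, 0.0]
ft_force: [-0.1, 0.5, 5.0]
finger_gap: 0.0212
```

>>> {"name": "send_rows", "arguments": {"deltas": [0,0,0.8,0,0,0,0,0,0,0,0,0]}}

```text
clock: 10.85
ee_pos: [0.6091, 0.094, 0.2394]
ee_rot: [0.0, 0.84, 0.542, 0.0]
ft_force: [0.6, -0.4, 4.9]
finger_gap: 0.0213
```

>>> {"name": "send_rows", "arguments": {"deltas": [0,0,0.8,0,0,0,0,0,0,0,0,0]}}

```text
clock: 11.02
ee_pos: [0.6092, 0.094, 0.2389]
ee_rot: [0.0, 0.84, 0.542, 0.0]
ft_force: [-0.2, 0.4, 7.4]
finger_gap: 0.0213
```

>>> {"name": "send_rows", "arguments": {"deltas": [0,0,0.5,0,0,0,0,0,0,0,0,0]}}

```text
clock: 11.18
ee_pos: [0.6092, 0.094, 0.2387]
ee_rot: [0.0, 0.84, 0.542, 0.0]
ft_force: [-0.5, 0.3, 7.9]
finger_gap: 0.0215
```

```bash
cat > arc.py <<'E'
from h import *
a=np.radians(-8.8);U=np.array([np.cos(a),np.sin(a)]);V=np.array([-U[1],U[0]])
G=np.array([609.4,95.7]);H=G+200*V-6.5*U
def key(t,s=201.5,off=4): return H+s*(-V*np.cos(t)-U*np.sin(t))+off*(U*np.cos(t)-V*np.sin(t))
E
python3 - <<'E'
from arc import *
p,M=state(); print("H",H)
T=np.r_[0.03:0.16:5j,0.21:1.12:0.05]; q=p[:2]
for i,t in enumerate(T):
    k=key(t); d=M.T@np.r_[k-q,0]; print("%.3f"%t,np.round(k,1),np.round(d[:2],1)); q=k
E
```

```text
t 11.18 pos [609.2  94.  238.7] xyaw 65.7 z [ 5.e-04 -1.e-04 -1.e+00] F [-0.48  0.29  7.94] gap 21.5
H [633.57368278 294.34008423]
0.030 [600.7  95.5] [-2.1 -8.3]
0.062 [594.3  96.7] [-1.6 -6.4]
0.095 [587.9  98. ] [-1.4 -6.4]
0.128 [581.5  99.6] [-1.2 -6.4]
0.160 [575.2 101.4] [-1.  -6.5]
0.210 [565.7 104.6] [ -1.1 -10. ]
0.260 [556.3 108.2] [ -0.6 -10.1]
0.310 [547.  112.3] [ -0.1 -10.1]
0.360 [538.1 116.9] [  0.4 -10.1]
0.410 [529.3 121.9] [  1. -10.]
0.460 [520.8 127.3] [  1.5 -10. ]
0.510 [512.6 133.1] [ 1.9 -9.9]
0.560 [504.7 139.4] [ 2.4 -9.8]
0.610 [497.1 146. ] [ 2.9 -9.6]
0.660 [489.9 153. ] [ 3.4 -9.5]
0.710 [483.  160.4] [ 3.9 -9.3]
0.760 [476.5 168.1] [ 4.3 -9.1]
0.810 [470.4 176.1] [ 4.8 -8.9]
0.860 [464.7 184.4] [ 5.2 -8.6]
0.910 [459.4 193. ] [ 5.6 -8.3]
0.960 [454.5 201.8] [ 6.1 -8.1]
1.010 [450.1 210.9] [ 6.4 -7.7]
1.060 [446.2 220.1] [ 6.8 -7.4]
1.110 [442.7 229.6] [ 7.2 -7.1]
```

>>> {"name": "send_rows", "arguments": {"deltas": [0,0,0.4,0,0,0,-0.4,-1.5,0,0,0,0,-0.4,-1.5,0,0,0,0,0,0,0,0,0,0]}}

```text
clock: 11.52
ee_pos: [0.607, 0.0943, 0.2388]
ee_rot: [0.001, 0.84, 0.542, 0.001]
ft_force: [0.8, 0.2, 8.4]
finger_gap: 0.0212
```

>>> {"name": "send_rows", "arguments": {"deltas": [-0.4,-1.5,0,0,0,0,0,0,0,0,0,0]}}

```text
clock: 11.68
ee_pos: [0.6055, 0.0945, 0.2388]
ee_rot: [0.001, 0.84, 0.542, 0.001]
ft_force: [1.0, 0.5, 7.3]
finger_gap: 0.0216
```

>>> {"name": "send_rows", "arguments": {"deltas": [-0.4,-1.5,0.2,0,0,0,-0.4,-1.5,0,0,0,0,0,0,0,0,0,0]}}

```text
clock: 11.93
ee_pos: [0.6026, 0.0949, 0.2387]
ee_rot: [0.001, 0.84, 0.542, 0.001]
ft_force: [0.4, -0.4, 7.8]
finger_gap: 0.0213
```

>>> {"name": "send_rows", "arguments": {"deltas": [-0.4,-1.5,0,0,0,0,0,0,0,0,0,0]}}

```text
clock: 12.1
ee_pos: [0.6011, 0.0951, 0.2387]
ee_rot: [0.001, 0.84, 0.542, 0.001]
ft_force: [0.8, -0.1, 8.6]
finger_gap: 0.0215
```

>>> {"name": "send_rows", "arguments": {"deltas": [-0.7,-3,0,0,0,0,-0.7,-3,0,0,0,0,-0.7,-3,0,0,0,0,-0.6,-3,0,0,0,0,0,0,0,0,0,0]}}

```text
clock: 12.52
ee_pos: [0.5886, 0.0977, 0.2386]
ee_rot: [0.001, 0.84, 0.542, 0.001]
ft_force: [0.9, -1.5, 7.6]
finger_gap: 0.0212
```

>>> {"name": "send_rows", "arguments": {"deltas": [-0.6,-3,0,0,0,0,-0.6,-3,0,0,0,0,-0.5,-3,0,0,0,0,-0.5,-3,0,0,0,0,-0.5,-3,0,0,0,0]}}

```text
clock: 12.93
ee_pos: [0.5744, 0.1014, 0.2387]
ee_rot: [0.001, 0.84, 0.542, 0.002]
ft_force: [1.4, -0.3, 7.5]
finger_gap: 0.0216
```

```bash
python3 -c "
from h import *
state()
from station import optics
f=optics.grab_frame('side')
cv2.imwrite('pics/d1.png',cv2.resize(f['pixels'][100:240,190:390,::-1],(800,560)))
"
```

```text
t 12.93 pos [574.4 101.4 238.7] xyaw 65.7 z [ 3.9e-03 -1.0e-04 -1.0e+00] F [ 1.39 -0.32  7.51] gap 21.6
```

View pics/d1.png

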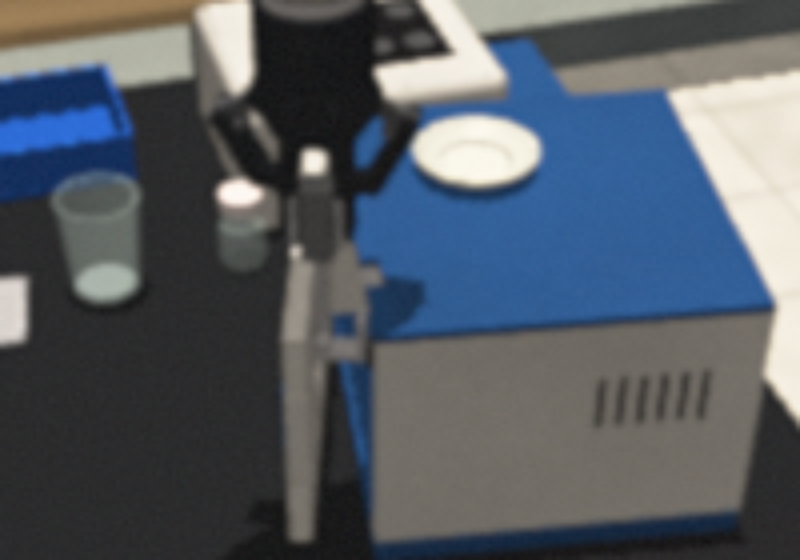

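The door is ajar, its free edge at crop (300,290), and the hand is clear of the oven. I ease off the pad and follow the arc.

>>> {"name": "send_rows", "arguments": {"deltas": [0,0,-5,0,0,0,0,0,-7,0,0,0,-1,-5,0,0,0,0,-0.5,-5,0,0,0,0,-0.4,-5,0,0,0,0]}}

```text
clock: 13.4
ee_pos: [0.5582, 0.1063, 0.2495]
ee_rot: [-0.0, 0.84, 0.542, 0.0]
ft_force: [0.7, 1.0, 3.1]
finger_gap: 0.021
```

>>> {"name": "send_rows", "arguments": {"deltas": [-0.3,-5,0,0,0,0,-0.1,-5,0,0,0,0,0,-5,0,0,0,0,0.2,-5,0,0,0,0,0.2,-5,0,0,0,0]}}

```text
clock: 13.82
ee_pos: [0.5352, 0.1164, 0.2493]
ee_rot: [0.0, 0.84, 0.542, -0.0]
ft_force: [0.2, 0.1, 3.5]
finger_gap: 0.0212
```

Run:
```python
from arc import *
p,M=state()
for t in (.3,.36,.41): print(t,key(t).round(1))
to(*key(.41))
```

```text
t 13.82 pos [535.2 116.4 249.3] xyaw 65.7 z [-4.e-04 -4.e-04 -1.e+00] F [0.23 0.15 3.52] gap 21.2
0.3 [548.9 111.5]
0.36 [538.1 116.9]
0.41 [529.3 121.9]
t 13.82 pos [535.2 116.4 249.3] xyaw 65.7 z [-4.e-04 -4.e-04 -1.e+00] F [0.23 0.15 3.52] gap 21.2
tool delta [ 2.5 -7.6  0. ]
```

>>> {"name": "send_rows", "arguments": {"deltas": [2.5,-7.6,0,0,0,0,1.5,-10,0,0,0,0,1.9,-9.9,0,0,0,0,2.4,-9.8,0,0,0,0,2.9,-9.6,0,0,0,0]}}

```text
clock: 14.23
ee_pos: [0.4965, 0.1467, 0.2494]
ee_rot: [-0.0, 0.84, 0.543, -0.0]
ft_force: [-0.0, -0.4, 3.2]
finger_gap: 0.0213
```

>>> {"name": "send_rows", "arguments": {"deltas": [3.4,-9.5,0,0,0,0,3.9,-9.3,0,0,0,0,4.3,-9.1,0,0,0,0,4.8,-8.9,0,0,0,0,5.2,-8.6,0,0,0,0]}}

```text
clock: 14.65
ee_pos: [0.4646, 0.1852, 0.2496]
ee_rot: [0.0, 0.84, 0.542, 0.0]
ft_force: [1.2, -0.4, 3.4]
finger_gap: 0.0212
```

Run:
```python
from arc import *
to(*key(1.0)); print(key(.86))
from station import optics
f=optics.grab_frame('side')
cv2.imwrite('pics/d2.png',cv2.resize(f['pixels'][90:240,150:390,::-1],(800,500)))
```

```text
t 14.65 pos [464.6 185.2 249.6] xyaw 65.7 z [ 3.e-04  1.e-04 -1.e+00] F [ 1.16 -0.37  3.36] gap 21.2
tool delta [ 16.1 -22.2  -0. ]
[464.66880792 184.38830729]
```

View pics/d2.png

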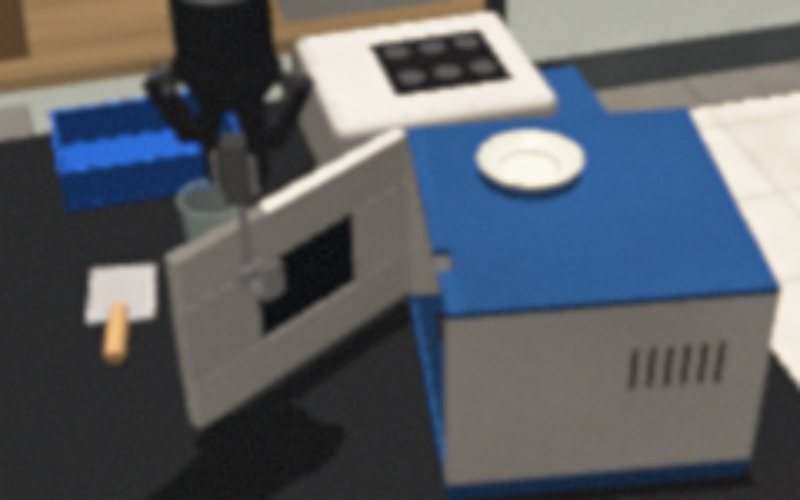

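The door is about 0.86 rad open, with the key tip still on the hook pad at crop (262,275). I go on to about 1.0, then back off and lift out.

>>> {"name": "send_rows", "arguments": {"deltas": [4.8,-7,0,0,0,0,4.5,-6.2,0,0,0,0,3.5,-4.5,0,0,0,0,2.3,-3,0,0,0,0,1,-1.5,0,0,0,0]}}

```text
clock: 15.12
ee_pos: [0.4514, 0.2089, 0.2495]
ee_rot: [-0.0, 0.84, 0.543, 0.0]
ft_force: [-0.2, -0.2, 3.9]
finger_gap: 0.0212
```

>>> {"name": "send_rows", "arguments": {"deltas": [0,0,0,0,0,0,0,0,-5,0,0,0,-1.5,2,-7,0,0,0,0,0,-10,0,0,0,0,0,-15,0,0,0]}}

```text
clock: 15.53
ee_pos: [0.452, 0.2047, 0.2861]
ee_rot: [-0.0, 0.84, 0.542, -0.002]
ft_force: [-0.6, -0.2, -1.0]
finger_gap: 0.0216
```

>>> {"name": "send_rows", "arguments": {"deltas": [0,0,-25,0,0,0,0,0,-20,0,0,0,0,0,0,0,0,0]}}

```text
clock: 15.78
ee_pos: [0.4543, 0.2064, 0.3357]
ee_rot: [0.001, 0.84, 0.542, 0.003]
ft_force: [0.2, 0.8, -0.4]
finger_gap: 0.0214
```

Run:
```python
from h import *
to(499.1,-355.0)
from station import readout; print(readout.sense()['joint_pos'])
```

```text
t 15.78 pos [454.3 206.4 335.7] xyaw 65.7 z [ 0.0059  0.0017 -1.    ] F [ 0.23  0.8  -0.36] gap 21.4
tool delta [-493.   272.3   -0.7]
[ 0.04021458  0.17025979 -0.59549199  1.8241078   0.10505544  1.1721486
 -1.01384557]
```

>>> {"name": "send_rows", "arguments": {"deltas": [-25,14,0,0,0,0,-33,18,0,0,0,0,-33,18,0,0,0,0,-33,18,0,0,0,0,-33,18,0,0,0,0]}}

```text
clock: 16.2
ee_pos: [0.4656, 0.0252, 0.3311]
ee_rot: [-0.0, 0.84, 0.542, -0.001]
ft_force: [0.4, 0.2, -0.5]
finger_gap: 0.0217
```

>>> {"name": "send_rows", "arguments": {"deltas": [-33,18,0,0,0,0,-33,18,0,0,0,0,-33,18,0,0,0,0,-33,18,0,0,0,0,-33,18,0,0,0,0]}}

```text
clock: 16.62
ee_pos: [0.4796, -0.1621, 0.3311]
ee_rot: [-0.0, 0.84, 0.542, -0.001]
ft_force: [0.5, 0.4, -0.6]
finger_gap: 0.0213
```

>>> {"name": "send_rows", "arguments": {"deltas": [-33,18,0,0,0,0,-33,18,0,0,0,0,-33,18,0,0,0,0,-33,18,0,0,0,0,-20,14,0,0,0,0]}}

```text
clock: 17.03
ee_pos: [0.4942, -0.3387, 0.3305]
ee_rot: [-0.0, 0.841, 0.54, -0.001]
ft_force: [-0.0, -0.9, -0.5]
finger_gap: 0.0212
```

>>> {"name": "send_rows", "arguments": {"deltas": [0,0,0,0,0,0,0,0,0,0,0,0,0,0,0,0,0,0]}}

```text
clock: 17.28
ee_pos: [0.4961, -0.333, 0.3307]
ee_rot: [-0.001, 0.84, 0.543, -0.0]
ft_force: [-0.0, -0.0, -0.8]
finger_gap: 0.0212
```

```bash
python3 -c "
from h import *
to(499.1,-355.0,185)"
```

```text
t 17.28 pos [ 496.1 -333.   330.7] xyaw 65.7 z [-0.0014  0.0017 -1.    ] F [-0.03 -0.03 -0.79] gap 21.2
tool delta [-18.9  12.1 145.7]
```

>>> {"name": "send_rows", "arguments": {"deltas": [-9.5,6,30,0,0,0,-9.4,6.1,30,0,0,0,0,0,30,0,0,0,0,0,30,0,0,0,0,0,15,0,0,0]}}

```text
clock: 17.7
ee_pos: [0.4981, -0.3533, 0.1928]
ee_rot: [-0.003, 0.84, 0.543, -0.001]
ft_force: [-0.5, 0.7, -1.4]
finger_gap: 0.0216
```

>>> {"name": "send_rows", "arguments": {"deltas": [0,0,0,0,0,0,0,0,0,0,0,0,0,0,0,0,0,0,0,0,0,0,0,0]}}

```text
clock: 18.03
ee_pos: [0.5008, -0.3562, 0.1986]
ee_rot: [0.002, 0.84, 0.543, 0.001]
ft_force: [0.2, -0.4, -0.4]
finger_gap: 0.0218
```

```bash
python3 -c "
from h import *
to(499.1,-355.0,101.1)
from station import optics
f=optics.grab_frame('side');np.savez('side5.npz',**f)
cv2.imwrite('pics/h5.png',cv2.resize(f['pixels'][310:390,250:350,::-1],(750,600),interpolation=cv2.INTER_CUBIC))
to(499.1,-355.0,101.1)"
```

```text
t 18.03 pos [ 500.8 -356.2  198.6] xyaw 65.7 z [ 0.0028 -0.0018 -1.    ] F [ 0.2  -0.35 -0.41] gap 21.8
tool delta [ 0.4 -2.4 97.5]
t 18.08 pos [ 500.7 -356.3  198.5] xyaw 65.7 z [ 0.0027 -0.0018 -1.    ] F [-0.32  0.83 -0.61] gap 21.2
tool delta [ 0.6 -2.3 97.4]
```

View pics/h5.png

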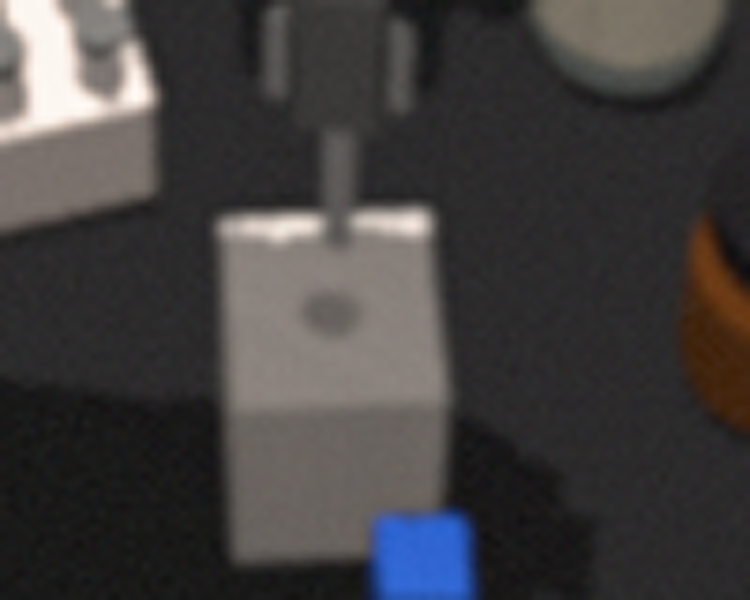

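The key hangs straight with its tip at crop (340,243). The hole at (330,315) is about 2 mm to the left, which matches the pose error. I correct it and lower the key.

>>> {"name": "send_rows", "arguments": {"deltas": [0.5,-2.3,5,0,0,0,0,0,5,0,0,0,0,0,0,0,0,0,0,0,0,0,0,0]}}

```text
clock: 18.42
ee_pos: [0.4975, -0.3546, 0.1861]
ee_rot: [-0.0, 0.84, 0.542, -0.0]
ft_force: [-0.2, 0.2, -0.2]
finger_gap: 0.0212
```

```bash
python3 -c "
from h import *
to(499.1,-355.0,101.1)"
```

```text
t 18.42 pos [ 497.5 -354.6  186.1] xyaw 65.7 z [-8.e-04  5.e-04 -1.e+00] F [-0.18  0.21 -0.23] gap 21.2
tool delta [ 0.3  1.7 85. ]
```

>>> {"name": "send_rows", "arguments": {"deltas": [0.3,0.6,0,0,0,0,0,0,0,0,0,0,0,0,0,0,0,0,0,0,0,0,0,0,0,0,0,0,0,0]}}

```text
clock: 18.83
ee_pos: [0.4985, -0.3548, 0.1865]
ee_rot: [0.0, 0.84, 0.542, 0.0]
ft_force: [1.2, -0.9, -0.1]
finger_gap: 0.0216
```

>>> {"name": "send_rows", "arguments": {"deltas": [0,0,0,0,0,0]}}

```text
clock: 18.92
ee_pos: [0.4985, -0.3547, 0.1865]
ee_rot: [0.0, 0.84, 0.542, -0.0]
ft_force: [-0.2, 0.3, -0.2]
finger_gap: 0.0213
```

```bash
python3 -c "
from h import *
to(499.1,-355.0,101.1)"
```

```text
t 18.92 pos [ 498.5 -354.7  186.5] xyaw 65.7 z [ 0.e+00 -1.e-04 -1.e+00] F [-0.16  0.28 -0.2 ] gap 21.3
tool delta [-0.   0.7 85.4]
```

>>> {"name": "send_rows", "arguments": {"deltas": [0,0.3,6,0,0,0,0,0,6,0,0,0,0,0,6,0,0,0,0,0,5,0,0,0,0,0,0,0,0,0]}}

```text
clock: 19.33
ee_pos: [0.4979, -0.3543, 0.1617]
ee_rot: [-0.001, 0.84, 0.542, -0.001]
ft_force: [0.2, -0.4, -0.8]
finger_gap: 0.0214
```

>>> {"name": "send_rows", "arguments": {"deltas": [0,0,5,0,0,0,0,0,5,0,0,0,0,0,0,0,0,0]}}

```text
clock: 19.58
ee_pos: [0.4982, -0.3545, 0.1523]
ee_rot: [-0.001, 0.84, 0.542, -0.0]
ft_force: [0.6, 0.4, -0.5]
finger_gap: 0.0216
```

>>> {"name": "send_rows", "arguments": {"deltas": [0,0,8,0,0,0,0,0,8,0,0,0,0,0,8,0,0,0,0,0,8,0,0,0,0,0,0,0,0,0]}}

```text
clock: 20.0
ee_pos: [0.498, -0.3543, 0.1193]
ee_rot: [-0.001, 0.84, 0.542, -0.0]
ft_force: [0.2, 0.0, -0.4]
finger_gap: 0.0211
```

>>> {"name": "send_rows", "arguments": {"deltas": [0,0,5,0,0,0,0,0,5,0,0,0,0,0,4,0,0,0,0,0,0,0,0,0]}}

```text
clock: 20.33
ee_pos: [0.4982, -0.3545, 0.1065]
ee_rot: [-0.001, 0.84, 0.542, -0.0]
ft_force: [0.1, -0.8, 0.1]
finger_gap: 0.0215
```

```bash
python3 -c "
from h import *
to(499.1,-355.0,101.1)"
```

```text
t 20.33 pos [ 498.2 -354.5  106.5] xyaw 65.7 z [-1.4e-03  8.0e-04 -1.0e+00] F [ 0.08 -0.75  0.06] gap 21.5
tool delta [-0.1  1.   5.4]
```

>>> {"name": "send_rows", "arguments": {"deltas": [0,0.5,2,0,0,0,0,0,2,0,0,0,0,0,0,0,0,0]}}

```text
clock: 20.58
ee_pos: [0.4991, -0.355, 0.1033]
ee_rot: [-0.0, 0.84, 0.542, -0.0]
ft_force: [0.1, 0.1, -0.8]
finger_gap: 0.0211
```

>>> {"name": "send_rows", "arguments": {"deltas": [0,0,1,0,0,0,0,0,0,0,0,0]}}

```text
clock: 20.75
ee_pos: [0.4992, -0.3551, 0.1025]
ee_rot: [0.0, 0.84, 0.542, -0.0]
ft_force: [-0.2, -0.9, -0.9]
finger_gap: 0.0214
```

>>> {"name": "send_rows", "arguments": {"deltas": [0,0,0.7,0,0,0,0,0,0,0,0,0]}}

```text
clock: 20.92
ee_pos: [0.4992, -0.3551, 0.1018]
ee_rot: [0.0, 0.84, 0.542, -0.0]
ft_force: [-0.3, -0.2, -1.2]
finger_gap: 0.0215
```

>>> {"name": "send_rows", "arguments": {"deltas": [0,0,0.8,0,0,0,0,0,0,0,0,0]}}

```text
clock: 21.08
ee_pos: [0.4993, -0.3551, 0.1011]
ee_rot: [0.0, 0.84, 0.542, 0.0]
ft_force: [0.1, 0.0, -0.2]
finger_gap: 0.0213
```

>>> {"name": "send_rows", "arguments": {"deltas": [0,0,0.6,0,0,0,0,0,0,0,0,0]}}

```text
clock: 21.25
ee_pos: [0.4994, -0.3551, 0.1011]
ee_rot: [0.0, 0.84, 0.542, 0.0]
ft_force: [-1.3, 0.6, 4.4]
finger_gap: 0.0213
```

Contact at z = 101.1, the home height. I release to a moderate opening and then lift away.

>>> {"name": "send_rows", "arguments": {"deltas": [0,0,0,0,0,0,0,0,0,0,0,0,0,0,0,0,0,0,0,0,0,0,0,0,0,0,0,0,0,0], "gripper": 0.4}}

```text
clock: 21.67
ee_pos: [0.4991, -0.3551, 0.1002]
ee_rot: [-0.0, 0.84, 0.542, -0.0]
ft_force: [0.2, 0.5, -0.4]
finger_gap: 0.051
```

>>> {"name": "send_rows", "arguments": {"deltas": [0,0,-5,0,0,0,0,0,-10,0,0,0,0,0,-20,0,0,0,0,0,-30,0,0,0,0,0,-30,0,0,0]}}

```text
clock: 22.08
ee_pos: [0.4988, -0.3548, 0.1967]
ee_rot: [-0.001, 0.84, 0.542, -0.0]
ft_force: [1.4, 0.3, 0.2]
finger_gap: 0.0512
```

>>> {"name": "send_rows", "arguments": {"deltas": [-30,0,-20,0,0,0,-35,0,0,0,0,0,-35,0,0,0,0,0,-35,0,0,0,0,0,-20,0,0,0,0,0]}}

```text
clock: 22.5
ee_pos: [0.4324, -0.5008, 0.2169]
ee_rot: [0.001, 0.841, 0.541, -0.001]
ft_force: [-0.3, -0.3, -0.3]
finger_gap: 0.0514
```

>>> {"name": "send_rows", "arguments": {"deltas": [0,0,0,0,0,0,0,0,0,0,0,0,0,0,0,0,0,0]}}

```text
clock: 22.75
ee_pos: [0.4362, -0.4953, 0.216]
ee_rot: [0.0, 0.84, 0.543, 0.001]
ft_force: [0.8, -0.2, -0.5]
finger_gap: 0.0511
```

Run:
```python
from h import *
from station import optics
state()
for n in("top","side"):
    f=optics.grab_frame(n); C=cloud(f); np.savez(n+"9.npz",**f); cv2.imwrite(f"pics/{n}9.png",f["pixels"][:,:,::-1])
    M=np.zeros(C.shape[:2],bool); bx=(375,222,408,252) if n=="top" else (275,325,312,388); M[bx[1]:bx[3],bx[0]:bx[2]]=1
    for l,lo,hi in(("holder",.075,.085),("key",.128,.142)):
        m=M&(C[...,2]>lo)&(C[...,2]<hi)
        if m.sum()>4: print(n,l,m.sum(),cv2.minAreaRect(C[m][:,:2].astype(np.float32)*1000),C[m].mean(0))
```

```text
t 22.75 pos [ 436.2 -495.3  216. ] xyaw 65.8 z [ 1.e-03  5.e-04 -1.e+00] F [ 0.75 -0.21 -0.52] gap 51.1
top holder 213 ((499.488037109375, -354.8686828613281), (56.565330505371094, 56.65321350097656), 77.3297119140625) [ 0.49935205 -0.35223822  0.07994797]
top key 59 ((498.63824462890625, -354.3892517089844), (22.418588638305664, 23.151386260986328), 70.22564697265625) [ 0.49866044 -0.35359518  0.13492668]
```

View pics/top9.png

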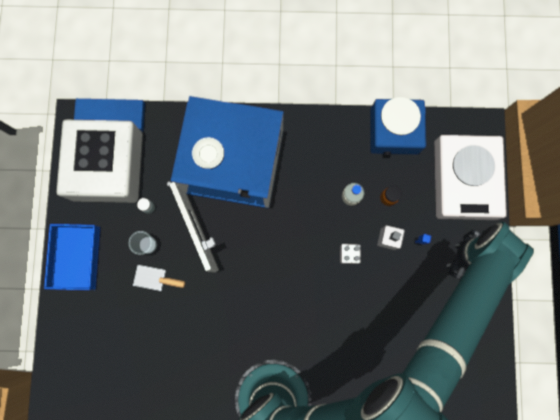

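View pics/side9.png

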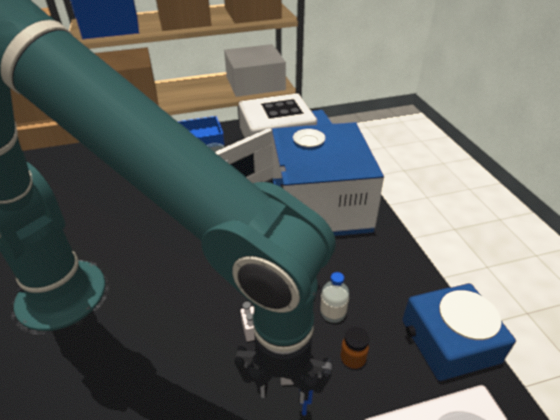

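The top view shows the door open along (172,183)–(212,270), at about 1.0 rad. The key sits in its holder at (394,237), and the bystanders are where they started. The side view shows the hand clear of the blue look-alike.

```bash
python3 -c "
from station import sign_off
print(sign_off())"
```

```text
the job is handed in; nothing more can be done
None
```

I opened the oven door to about 1.0 rad, put the key back in its holder, and handed the job in at about 23 s of the 64 s allowed. `sign_off()` gives no verdict, so these are my own last checks.

- **Hook:** I pressed it down about 26 mm until the rubber stop was felt and held it at roughly 9–10 N while drawing the door open. In the readings I took at the end of each move, the force stayed below 11 N, against the 18 N limit. Peaks between readings were not recorded.
- **Door:** After about 30 mm of travel I eased off the pad and followed the door's arc. The last top picture shows it standing open. I judged the angle from the key's path and that picture, not from a joint reading.
- **Key:** It met the block at the same height as at the start. The top camera puts its top face at 134.9 mm (134.8 mm before) and within about 1 mm of the holder's centre. The side camera could not confirm this, because the arm blocked its view.
- **Other things:** By eye, the bystanders look unmoved in the top view. The gripper is open and touching nothing.

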